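# Pin the swing-out instrument caddy shut

## Robot

A 6-joint arm with a two-finger parallel gripper is mounted at the origin on a cart in front of the work surface, level with it; the furniture and walls round the work are solid. World frame = base frame: x ahead of the robot, y to its left, z up, the work surface at z = 0. Lengths are in m, angles in rad, forces in N, time in s.
With the tool pointing down it reaches from about 0.35 to 0.775 m from the base axis. Payload 5.5 kg.
Tool frame: the origin (TCP) lies midway between the tips of the shut fingers; the grasp point (between the pads) lies 19 mm behind it; z points along the fingers, y is the line along which they close (so a half turn about z gives the same grasp; the last joint's range is limited). The gripper opens to 85 mm and grips with 20 to 120 N. Pads are 22 mm wide; open, the fingers measure 114 mm over their backs; the gripper's body (76 mm by 85 mm) begins 54 mm behind the grasp point. The pads swing forward as they close: fully open they stand 13 mm farther back than shut.
Start: joints at [-1.321, 0.313, 0.046, 1.304, 0, 1.431], TCP at [0.219, -0.532, 0.231] pointing down, gripper open.
Joint ranges: [-2.76, 2.76], [-0.86, 1.69], [-1.03, 1.26], [-2.2, 2.34], [-1.47, 1.5], [-3.14, 3.14]. Speed limits (rad/s): [2.57, 2.57, 3.14, 3.14, 3.14, 3.14].

## Interface

Orientations are given as a unit quaternion [w, x, y, z].
In Python, from workcell import env gives the robot as it stands.
- The arm moves only by the tool move_arm, never from a script. Its argument "targets" is a list of rows, each a list of 3 entries, a list of its own where there are three numbers: the shift along the tool's x, y, z in mm, then the turn, a rotation vector about the tool's x, y, z in units of 10 degrees (1.0 is 10 degrees), then the closure, from -1 (fully open) to 1 (shut). In form: [[[dx, dy, dz], [ax, ay, az], gripper], ...]. A call has 1 to 5 rows; each row is the pose to reach, as a shift and turn from the pose commanded when the call began, along the tool's axes at that moment; what a row does not reach only later rows make up. A row lasts 1/8 s, in which the tool goes at most 62.5 mm and 10.7 degrees, less where a joint would pass 70% of its speed; a pose out of reach is approached as far as the arm can. A call with a gripper value outside its range is refused whole. The fingers move at their own pace and stop on an object; "squeeze" is the grip in N (left out, the last holds). Time passes only in rows, so rows that repeat a pose let the fingers close. It gives the time, the measured TCP pose, the force, the opening and the grip force at its end, in the units of the state.
- env.get_state(): the state, without advancing time (a new reading comes with each control period).
- env.read_camera(name): name is "side" or "top"; returns a dict with "pixels" (400x640x3 uint8, red, green, blue), "fovy" (degrees; the focal length in pixels is half the picture's height over the tangent of half this angle, whatever the lens; pixels are square), "cx", "cy" (the principal point, pixels), "extrinsics" (4x4, takes a point from world to camera coordinates). Camera axes: x right, y up, looking along -z (the intrinsics and any distortion apply to the point x, -y, -z); pixel columns grow to the right and rows downward; lengths in m; the calibration is good to about 2 mm. A picture is of the moment at which its call begins. There is no depth.
- env.hand_in(): hands the job in; it is judged then, once.
Trained networks look in a picture, given as the dict that the camera call returned (one of the last four; its "shot" number tells which), for a name from the list of things; names that differ only in an ending like _2 or _b are one class to them, and where a whole thing is asked for, a point or a joint stands for the part that bears it (a point fixed in the world has none). Each returns a list of dicts, best first, with "confidence" (0 to 1); they miss things now and then, are a little off and sometimes report something else, mostly with a low value. They report only what shows in the picture. A call takes as long as a camera call. They do not tell look-alikes from the thing itself.
- env.spot_in(thing, picture): "centre" ([x, y, z] in m, in world coordinates, good to about 4 mm: the middle of the surface that is visible of it).
- env.regions_of(thing, picture): "mask" (400x640 bool, what is visible of it).
- env.landmark_of(thing, picture): "centre" ([x, y, z] in m, in world coordinates, good to about 4 mm: a listed point, or the origin of a listed thing).
The state is a dict: "clock": time; "joint_pos": joint angles; "qvel": joint speeds; "tau": joint torques, N m; "tcp_pos": TCP position; "orientation": TCP orientation; "wrist_force": force on the tool from outside, world axes, zero at the start; "ft_torque": the same for the moment, N m; "finger_gap": finger opening in m; "grip_force": force on a finger pad.
Only numpy, scipy, OpenCV 4.12 (cv2) and the standard library are available. Lean on these libraries where they do the work, as an engineer would, in place of code of your own. Each camera call takes 0.05 s, during which the arm holds its last target. There are 200 camera calls.

## Task

Swing the half-shut top tray of the three-tier instrument caddy shut so that its lug lies over the lugs below, then take the red-handled locking pin out of the tube rack and push it down through the top, middle and base lugs until it snaps past the spring catch and its collar lies flat on the top lug. The middle tray stands up to two centimetres out of line where you cannot see its hole: feel for it and work it into line with the pin, pressing gently and never ramming. Let go of the pin, and leave the rack, the two bottles and the label roll standing where they are.

Things in the scene. Friction and masses are not known exactly. Their poses are not given: they have to be found in the camera images.
- caddy: Three-tier swing-out instrument caddy; its base stands fast and does not shift. Origin: centre of the underside of the base tray (110 mm along x, 150 along y, 30 high), z up. The trays pivot on the post at y = +92 mm; each tier has a flat pierced steel lug at the other end, bore axis at (0, -113 mm) when shut, 205 mm from the post axis and 38 mm beyond the tray's end wall.
- post (a point): Axis of the hinge post at worktop height; the post is steel with a dark cap, 103 mm high. The two upper trays turn about it on stiff friction hinges: 1 to 2 N at the lug swings one, and each stays where it is left.
- top_tier (a joint): Swing of the top tray about the post, rad: 0 = shut, its bore exactly over the base bore; grows as the lug end swings to the -x side of the caddy's frame (clockwise from above). Runs from -0.06 to 0.9; no stop at 0.
- top_bore (a point): Mouth centre of the bore (14 mm, no lead-in) in the top tray's lug, 80 mm above the worktop; moves with the tray. Lug 10 mm thick, 36 mm deep, reaching 36 mm to the opening side and 55 to the other. Tray 110 mm wide, 17 to 167 mm from the post axis, walls 62 to 88 mm above the worktop; a fixed steel bowl in it reaches 101 mm. Its long wall is 55 mm from the line post to bore: push it there.
- middle_line (a point): Point on the base bore's axis at the height of the middle lug's top face, 56 mm above the worktop; fixed to the caddy. The middle lug (46 to 56 mm up, bore 14 mm, no lead-in) is hidden by the top lug and not measured: its bore stands somewhere 4 to 20 mm from here along the swing about the post, on the side to which the trays open. A pin standing in it can draw it along.
- base_bore (a point): Mouth centre of the bore (13.5 mm, no lead-in) in the base lug, 30 mm above the worktop, at (0, -113 mm) of the caddy; hidden when shut. Bore floor 6 mm above the worktop. A spring ball in its wall, 20 mm above the worktop, catches the pin's groove; pushing the pin past it takes about 5 to 8 N.
- pin: Locking pin, about 60 g. Origin: centre of its tip, z towards the handle. Steel shank 12 mm thick, tip chamfered to 9 mm over 2 mm, groove 6 to 14 mm from the tip, collar 24 mm across at 70 to 74 mm; red handle at 74 to 108 mm, 12 mm thick (pin's x), 26 wide (y). Starts upright in the rack, hanging by its collar, tip 6 mm up. Home: tip 10 mm above the worktop, collar on the top lug.
- rack: White two-row tube rack, 49 mm (x) by 178 mm (y) by 76 mm, loose, 0.35 kg; origin under its centre. Holes 15 mm square. The pin hangs in the hole at (-10.5, +75.5) mm; four capped tubes up to 98 mm high stand at the opposite end (y from -85 to -24 mm).
- saline_bottle: Small white bottle with a blue cap, 45 mm across, 80 mm high; origin under its centre. Leave it alone.
- iodine_bottle: Brown bottle with a black cap, 52 mm across, 90 mm high; origin under its centre. Leave it alone.
- label_roll: White roll of labels, 64 mm across, 32 mm high; origin under its centre. Leave it alone.
Not all that is in view belongs to the job. Several things have the shape of the pin; the one meant has the colours described above.

How it is judged:
At the end, for the whole second after the job is handed in: Pin upright (3 degrees), within 3 mm of the base bore axis, through all three lugs, collar on the top lug (tip 10 mm above the worktop, at most 2.5 mm higher); top tray shut within 0.02 rad and its bore within 4 mm of the base bore; pin released and at rest; rack upright (z of pin in the frame of caddy between 0.006 and 0.0125 m and horizontal distance between pin and base_bore below 0.003 m and angle between the z axis of pin and the z axis of caddy, either way round below 0.06 rad and value of joint top_tier between -0.02 and 0.02 rad and horizontal distance between top_bore and base_bore below 0.004 m and contact force between the fingers and pin below 0.1 N and linear speed of pin below 0.02 m/s and angle between rack's own z axis and vertical below 0.1 rad); the robot touches nothing.
It fails at once if the pin is rammed: more than 45 N between the pin and the caddy (contact force between pin and caddy above 45 N).
It fails at once if the robot presses on the caddy itself with more than 40 N (contact force between any of the fingers, the arm and caddy above 40 N).
It fails at once if the rack is tipped or pushed away (distance of rack from where it was at the start of the episode above 0.04 m or angle between rack's own z axis and vertical above 0.35 rad).
It fails at once if a bottle or the label roll is disturbed (distance of any of saline_bottle, iodine_bottle, label_roll from where it was at the start of the episode above 0.02 m).
It also fails if it takes over 67 s, if anything falls off the work surface, if the arm or the gripper's body presses on something with over 40 N, if the wrist force passes 120 N, or if a joint passes its speed limit or range.

## Working session

There is one attempt and no reset: what is moved stays moved. The work goes in short steps, Python scripts to look and compute and a tool call to move; the robot and the scene stay as the last step left them, time stands still between calls to the robot, and variables do not carry over. Pictures are saved under pics/ and viewed, at most 10 in all, crops included, and the job is handed in when it is done.

Besides the shell and the picture viewer there is one more tool, called after "Request:" by a JSON object that holds its "fn" and its "kwargs", one argument or row to a line. move_arm: Moves the arm, as the interface text tells. Its arguments: {"type":"object","properties":{"targets":{"type":"array","items":{"type":"array"}},"squeeze":{"type":"number"}},"required":["targets"]}

```bash
mkdir -p pics; cat > h.py <<'E'
import numpy as np,cv2
from workcell import env
def proj(p,c):
    E=np.array(c["extrinsics"]);q=E[:3,:3]@np.array(p)+E[:3,3];f=200/np.tan(np.radians(c["fovy"])/2)
    return c["cx"]+f*q[0]/-q[2], c["cy"]-f*q[1]/-q[2]
def unproj(u,v,z,c):
    E=np.array(c["extrinsics"]);f=200/np.tan(np.radians(c["fovy"])/2)
    d=E[:3,:3].T@np.array([(u-c["cx"])/f,-(v-c["cy"])/f,-1]);o=-E[:3,:3].T@E[:3,3]
    return o+d*(z-o[2])/d[2]
def save(n,im): cv2.imwrite("pics/"+n,im[:,:,::-1])
E
python3 - <<'E'
from h import *
s=env.get_state();print(s["clock"],s["tcp_pos"],s["orientation"])
for n in("top","side"):
    c=env.read_camera(n);save(n+"0.png",c["pixels"]);print(n,{k:c[k] for k in c if k not in("pixels","extrinsics")},np.round(c["extrinsics"],3).tolist())
    for t in "caddy post top_bore middle_line base_bore pin rack saline_bottle iodine_bottle label_roll".split():
        print(t,[(np.round(d["centre"],4).tolist(),round(d["confidence"],2)) for d in env.landmark_of(t,c)[:3]])
E
```

```text
0.0 [ 0.21837079 -0.53137658  0.23041787] [-8.92534122e-04  9.81062932e-01  1.93687179e-01 -5.96462525e-05]
top {'fovy': 56.0529683055351, 'cx': 322.45932507053436, 'cy': 197.94545937069594, 'shot': 1} [[-0.001, -1.0, -0.023, -0.124], [0.996, -0.003, 0.09, -0.629], [-0.09, -0.022, 0.996, -0.999], [0.0, 0.0, 0.0, 1.0]]
caddy [([0.5604, -0.0063, -0.0014], 0.89)]
post [([0.5797, 0.0838, -0.0037], 0.64)]
top_bore [([0.5049, -0.1091, 0.0793], 0.73)]
middle_line [([0.5471, -0.1172, 0.0521], 0.98)]
base_bore [([0.5382, -0.1143, 0.0279], 0.76), ([0.74, 0.0047, 0.0044], 0.19)]
pin [([0.439, -0.4118, -0.0055], 0.61), ([0.4606, -0.3381, 0.0096], 0.45), ([0.7593, 0.1356, 0.0002], 0.28)]
rack []
saline_bottle [([0.7371, 0.0038, 0.004], 0.6)]
iodine_bottle [([0.759, 0.1385, -0.0063], 0.74)]
label_roll [([0.7718, -0.1779, -0.0001], 0.64)]
side {'fovy': 50.73373158875691, 'cx': 320.9033571559557, 'cy': 197.395784166691, 'shot': 2} [[0.997, -0.077, -0.003, -0.607], [0.041, 0.502, 0.864, -0.042], [-0.065, -0.861, 0.504, -1.32], [0.0, 0.0, 0.0, 1.0]]
caddy [([0.5668, -0.003, -0.0043], 0.71)]
post [([0.5773, 0.092, -0.0007], 0.63)]
top_bore [([0.5075, -0.1057, 0.0809], 0.63)]
middle_line [([0.5425, -0.1141, 0.0567], 0.82), ([0.5069, -0.1038, 0.0778], 0.57)]
base_bore [([0.5469, -0.1132, 0.03], 0.94)]
pin [([0.4633, -0.3388, 0.003], 0.58), ([0.4405, -0.414, 0.0001], 0.56), ([0.5406, -0.115, 0.0543], 0.43)]
rack [([0.5336, -0.3212, 0.0009], 0.7)]
saline_bottle [([0.741, 0.0043, 0.0035], 0.6)]
iodine_bottle [([0.7576, 0.1412, -0.0011], 0.83)]
label_roll [([0.7687, -0.1749, 0.0026], 0.74)]
```

View pics/top0.png

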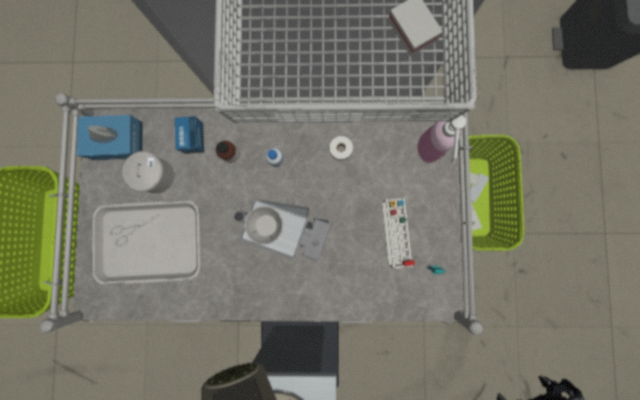

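View pics/side0.png

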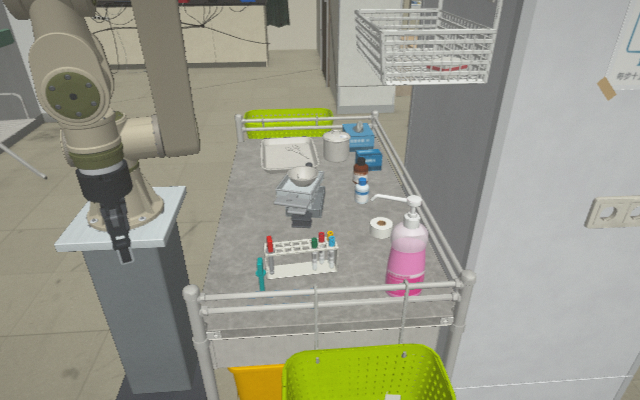

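The red handle is at top (408,263) and side (270,243). Its look-alikes are the teal pin at top (437,269) and side (261,272), and the red tube cap at side (322,237). I'll confirm in one enlarged crop.

```bash
python3 - <<'E'
from h import *
a=env.read_camera("top");b=env.read_camera("side")
r=lambda im,x,y,w,h,k:cv2.resize(im[y:y+h,x:x+w],None,fx=k,fy=k,interpolation=cv2.INTER_CUBIC)
A=a["pixels"];B=b["pixels"]
im=np.vstack([np.hstack([r(A,375,190,80,60*3//2,3),r(B,245,220,100,90,3)]),np.hstack([r(A,225,190,110,75,4)[:, :440],np.zeros((300,100,3),np.uint8)])])
save("crop1.png",im)
for c in(a,b):
  hsv=cv2.cvtColor(c["pixels"],cv2.COLOR_RGB2HSV)
  m=((hsv[...,0]<8)|(hsv[...,0]>172))&(hsv[...,1]>150)&(hsv[...,2]>80)
  n,l,st,ce=cv2.connectedComponentsWithStats(m.astype(np.uint8))
  for i in range(1,n):
    if st[i,4]>8:
      u,v=ce[i]; print(st[i],np.round(ce[i],1),np.round(unproj(u,v,.094,c),4))
  for t in ("pin","rack","post","top_bore","base_bore"):
        print(t,[(np.round(d["centre"],4).tolist(),round(d["confidence"],2)) for d in env.landmark_of(t,c)[:3]])
  m=env.regions_of("rack",c)
  if m: print("rack mask",cv2.minAreaRect(np.argwhere(m[0]["mask"])[:,::-1].astype(np.float32)))
print(proj([.463,-.339,.11],a),proj([.463,-.339,.095],b))
E
```

```text
[404 261  10   4  31] [408.5 262.5] [ 0.4601 -0.3417  0.094 ]
pin [([0.4597, -0.3401, 0.0061], 0.6), ([0.4417, -0.4126, -0.0058], 0.45)]
rack [([0.5365, -0.3234, -0.0029], 0.59)]
post [([0.5802, 0.0843, -0.0042], 0.92), ([0.7712, -0.1754, -0.0006], 0.24)]
top_bore [([0.5061, -0.1093, 0.0782], 0.88)]
base_bore [([0.5394, -0.1135, 0.0285], 0.71)]
rack mask ((396.77862548828125, 232.5655517578125), (69.53146362304688, 22.63393783569336), 84.80557250976562)
[179   0   8   3  12] [182.4   0.5] [-0.9479  5.6225  0.094 ]
[319 232   5  10  40] [321. 237.] [ 0.5847 -0.3197  0.094 ]
[267 236   6  16  67] [269.4 243.3] [ 0.4591 -0.3357  0.094 ]
pin [([0.4623, -0.3392, 0.0034], 0.75), ([0.4381, -0.4139, 0.0018], 0.65)]
rack [([0.7704, -0.1755, 0.0039], 0.7), ([0.5305, -0.3176, 0.0019], 0.65)]
post [([0.5803, 0.0893, 0.001], 0.9)]
top_bore [([0.5098, -0.1045, 0.0808], 0.75)]
base_bore [([0.5414, -0.1169, 0.0292], 0.59)]
rack mask ((300.68377685546875, 255.19796752929688), (39.47677993774414, 73.83031463623047), 83.1572265625)
(np.float64(408.64053011811325), np.float64(261.7967670999898)) (np.float64(270.9717912997301), np.float64(243.71288672024681))
```

View pics/crop1.png

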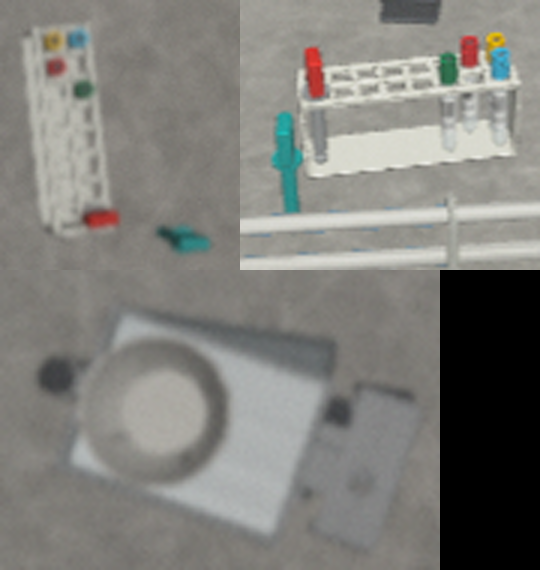

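The crop shows the red-handled pin at the near end of the rack (crop 315,72), apart from the loose teal pin (285,155) and the red tube cap (470,50). The red one fits the description. Its handle is thin along the rack's length, at about 6° yaw.

The tray is open by about 0.18 rad. Next I'll push its wall with shut fingers.

```bash
cat >> h.py <<'E'
from scipy.spatial.transform import Rotation as Ro
def go(x,y,z,yaw=None):
    s=env.get_state();q=np.array(s["orientation"]);R=Ro.from_quat(q[[1,2,3,0]])
    d=R.inv().apply(np.array([x,y,z])-s["tcp_pos"])*1000
    X=R.as_matrix()[:,0];cy=np.degrees(np.arctan2(X[1],X[0]));yaw=cy if yaw is None else yaw
    T=Ro.from_euler('z',yaw,degrees=True)*Ro.from_euler('x',180,degrees=True)
    print("yaw %.2f"%cy,"shift",d.round(1),"turn",((R.inv()*T).as_rotvec(degrees=True)/10).round(2))
post=np.array([.579,.0875]);bore=np.array([.5425,-.115])
E
python3 -c "
from h import *
go(.435,-.02,.2,80)"
```

```text
yaw 22.33 shift [ 394.8 -391.2   31.3] turn [ 0.    0.   -5.77]
```

Request:
{"fn": "move_arm", "kwargs": {
  "targets": [
    [[40,-40,5],[0,0,-1],1],
    [[80,-80,10],[0,0,-2],1],
    [[120,-120,15],[0,0,-3],1],
    [[160,-160,20],[0,0,-4],1],
    [[200,-200,25],[0,0,-5],1]
  ],
  "squeeze": 60
}}

```text
clock: 2.42
tcp_pos: [0.328, -0.2694, 0.2064]
orientation: [0.001, 0.806, 0.592, 0.0]
wrist_force: [0.8, 0.4, -0.7]
finger_gap: -0.0004
grip_force: 0.0
```

```bash
python3 -c "
from h import *
go(.435,-.02,.18,80)"
```

```text
yaw 72.63 shift [270.   27.7  26.3] turn [ 0.01  0.   -0.74]
```

Request:
{"fn": "move_arm", "kwargs": {
  "targets": [
    [[55,6,5],[0,0,-0.7],1],
    [[110,12,10],[0,0,-0.7],1],
    [[165,18,15],[0,0,-0.7],1],
    [[220,23,30],[0,0,-0.7],1],
    [[270,28,70],[0,0,-0.7],1]
  ]
}}

```text
clock: 3.05
tcp_pos: [0.4382, -0.022, 0.1387]
orientation: [0.002, 0.77, 0.639, 0.002]
wrist_force: [0.8, -0.9, 0.2]
finger_gap: -0.0003
grip_force: 0.0
```

```bash
python3 -c "
from h import *
go(.438,-.02,.073,80)
# arc targets: contact pt r=.15, offset .055+.0145
t0=np.arctan2(*(bore-post)[::-1])
for th in (.25,.2,.15,.1,.05,.02,0):
    a=t0-th; u=np.array([np.cos(a),np.sin(a)]);o=np.array([u[1],-u[0]]);p=post+.15*u+.0695*o;print(th,p.round(4));go(*p,.073,80)
"
```

```text
yaw 79.37 shift [ 1.9 -1.  65.6] turn [ 0.03  0.   -0.06]
0.25 [ 0.4535 -0.0201]
yaw 79.37 shift [ 4.7 14.3 65.7] turn [ 0.03  0.   -0.06]
0.2 [ 0.459  -0.0262]
yaw 79.37 shift [-0.3 20.8 65.8] turn [ 0.03  0.   -0.06]
0.15 [ 0.4648 -0.0321]
yaw 79.37 shift [-5.  27.6 65.8] turn [ 0.03  0.   -0.06]
0.1 [ 0.471  -0.0376]
yaw 79.37 shift [-9.3 34.7 65.9] turn [ 0.03  0.   -0.06]
0.05 [ 0.4774 -0.0429]
yaw 79.37 shift [-13.3  41.9  65.9] turn [ 0.03  0.   -0.06]
0.02 [ 0.4813 -0.0459]
yaw 79.37 shift [-15.5  46.4  65.9] turn [ 0.03  0.   -0.06]
0 [ 0.484  -0.0478]
yaw 79.37 shift [-16.9  49.4  66. ] turn [ 0.03  0.   -0.06]
```

Request:
{"fn": "move_arm", "kwargs": {
  "targets": [
    [[0,0,40],[0,0,0],1],
    [[0,5,65],[0,0,0],1],
    [[0,14,65],[0,0,0],1],
    [[-2,21,65],[0,0,0],1],
    [[-5,28,65],[0,0,0],1]
  ]
}}

```text
clock: 3.68
tcp_pos: [0.4635, -0.0341, 0.0737]
orientation: [0.001, 0.77, 0.638, 0.001]
wrist_force: [-0.9, 0.9, 1.8]
finger_gap: 0.0002
grip_force: 0.8
```

```bash
python3 - <<'E'
from h import *
s=env.get_state();print(s["wrist_force"],s["tcp_pos"])
c=env.read_camera("side")
r=lambda im,x,y,w,h,k:cv2.resize(im[y:y+h,x:x+w],None,fx=k,fy=k,interpolation=cv2.INTER_CUBIC)
A=r(c["pixels"],240,140,110,100,5)
b=env.read_camera("top");B=r(b["pixels"],225,190,120,90,5)[:, :500]
save("c2.png",np.vstack([np.hstack([A[:, :400],np.zeros((500,0,3),np.uint8)])])[:500])
for t in("top_bore","base_bore"):
  for k in(b,c): print(t,[(np.round(d["centre"],4).tolist(),round(d["confidence"],2)) for d in env.landmark_of(t,k)[:1]])
go(*go.__defaults__ and (.484,-.0478,.073,80))
E
```

```text
[-0.92804122  0.89003104  1.79251103] [ 0.46352041 -0.03412045  0.0736506 ]
top_bore [([0.5126, -0.1081, 0.0798], 0.75)]
top_bore [([0.5115, -0.1075, 0.0787], 0.82)]
base_bore [([0.5413, -0.1122, 0.029], 0.58)]
base_bore [([0.5434, -0.1153, 0.0321], 0.8)]
yaw 79.32 shift [-9.9 24.  -0.3] turn [ 0.    0.   -0.07]
```

View pics/c2.png

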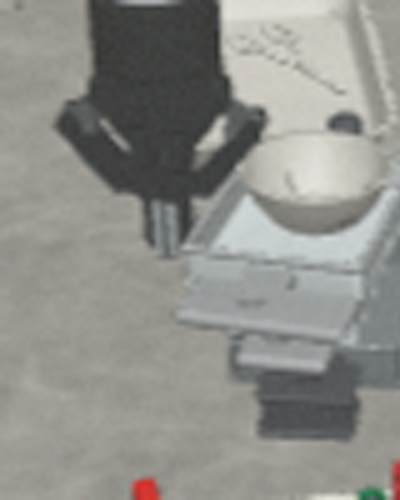

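The shut fingers (crop 165,230) have met the tray wall and moved it about 5 mm. The top bore is at crop (250,302), with the middle lug below it (285,357). I'll push on.

Request:
{"fn": "move_arm", "kwargs": {
  "targets": [
    [[-2,5,0],[0,0,0],1],
    [[-5,11,0],[0,0,0],1],
    [[-7,16,0],[0,0,0],1],
    [[-9,21,0],[0,0,0],1],
    [[-9,21,0],[0,0,0],1]
  ]
}}

```text
clock: 4.6
tcp_pos: [0.4819, -0.0466, 0.0723]
orientation: [0.0, 0.77, 0.638, 0.0]
wrist_force: [-0.3, -0.7, -0.4]
finger_gap: -0.0001
grip_force: 0.0
```

```bash
python3 - <<'E'
from h import *
for n in("top","side"):
  k=env.read_camera(n)
  for t in("top_bore","base_bore","middle_line"): print(t,[(np.round(d["centre"],4).tolist(),round(d["confidence"],2)) for d in env.landmark_of(t,k)[:1]])
go(.484,-.0478,.073,80)
E
```

```text
top_bore [([0.5376, -0.1164, 0.0809], 0.72)]
base_bore [([0.5409, -0.11, 0.0282], 0.76)]
middle_line [([0.5446, -0.113, 0.0557], 0.74)]
top_bore [([0.542, -0.1146, 0.0789], 0.8)]
base_bore [([0.5422, -0.1125, 0.028], 0.85)]
middle_line [([0.5402, -0.1162, 0.053], 0.96)]
yaw 79.34 shift [-1.1  3.1 -0.6] turn [ 0.    0.   -0.07]
```

Request:
{"fn": "move_arm", "kwargs": {
  "targets": [
    [[0,-20,-10],[0,0,0],1],
    [[0,-20,-60],[0,0,0],1],
    [[-50,-35,-90],[0,0,0],0],
    [[-110,-40,-90],[0,0,0],-0.2],
    [[-170,-40,-90],[0,0,0],-0.2]
  ]
}}

```text
clock: 5.62
tcp_pos: [0.4102, -0.2073, 0.1634]
orientation: [0.001, 0.769, 0.639, 0.0]
wrist_force: [0.3, -1.0, -0.1]
finger_gap: 0.0508
grip_force: 0.0
```

```bash
python3 -c "
from h import *
go(.461,-.339,.15,96.3)"
```

```text
yaw 79.41 shift [-120.1   74.2   13.7] turn [ 0.01  0.01 -1.69]
```

Request:
{"fn": "move_arm", "kwargs": {
  "targets": [
    [[-40,25,0],[0,0,-0.8],-0.2],
    [[-80,50,5],[0,0,-1.7],-0.2],
    [[-120,74,13],[0,0,-1.7],-0.2],
    [[-120,74,13],[0,0,-1.7],-0.2]
  ]
}}

```text
clock: 6.12
tcp_pos: [0.4614, -0.3403, 0.1481]
orientation: [0.0, 0.668, 0.744, -0.0]
wrist_force: [-0.6, 0.2, 0.6]
finger_gap: 0.0511
grip_force: 0.0
```

```bash
python3 - <<'E'
from h import *
r=lambda im,x,y,w,h,k:cv2.resize(im[y:y+h,x:x+w],None,fx=k,fy=k,interpolation=cv2.INTER_CUBIC)
c=env.read_camera("side");save("c3.png",r(c["pixels"],230,170,100,100,5))
s=env.get_state();print(s["tcp_pos"])
hsv=cv2.cvtColor(c["pixels"],cv2.COLOR_RGB2HSV)
m=((hsv[...,0]<8)|(hsv[...,0]>172))&(hsv[...,1]>150)&(hsv[...,2]>80);m[:,300:]=0
v,u=np.nonzero(m[200:]);print(u.mean(),v.mean()+200,unproj(u.mean(),v.mean()+200,.097,c))
go(.461,-.339,.083,96.3)
E
```

```text
[ 0.46064075 -0.33836614  0.14838   ]
269.3880597014925 243.29850746268656 [ 0.45937533 -0.33975422  0.097     ]
yaw 96.23 shift [-0.7  0.3 65.4] turn [-0.   -0.01 -0.01]
```

View pics/c3.png

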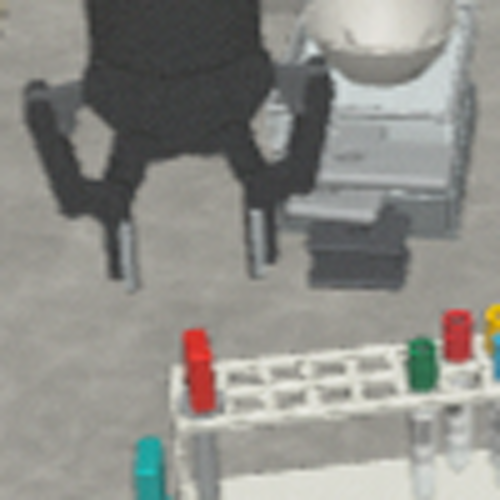

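The fingers (crop 125 and 262, row 255) straddle the red handle (198,370). Next: down and close.

Request:
{"fn": "move_arm", "kwargs": {
  "targets": [
    [[0,0,40],[0,0,0],-0.2],
    [[0,0,65],[0,0,0],-0.2],
    [[0,0,65],[0,0,0],1],
    [[0,0,65],[0,0,0],1],
    [[0,0,65],[0,0,0],1]
  ],
  "squeeze": 60
}}

```text
clock: 6.8
tcp_pos: [0.4617, -0.3379, 0.086]
orientation: [0.001, 0.667, 0.745, -0.0]
wrist_force: [0.1, -0.4, -0.3]
finger_gap: 0.0109
grip_force: 59.1
```

Request:
{"fn": "move_arm", "kwargs": {
  "targets": [
    [[0,0,0],[0,0,0],1],
    [[0,0,0],[0,0,0],1]
  ]
}}

```text
clock: 7.05
tcp_pos: [0.4617, -0.3381, 0.0859]
orientation: [0.001, 0.667, 0.745, 0.0]
wrist_force: [-0.9, 1.0, 6.5]
finger_gap: 0.011
grip_force: 60.2
```

Request:
{"fn": "move_arm", "kwargs": {
  "targets": [
    [[0,0,-15],[0,0,0],1],
    [[0,0,-40],[0,0,0],1],
    [[0,0,-80],[0,0,0],1],
    [[0,0,-120],[0,0,0],1],
    [[0,0,-120],[0,0,0],1]
  ],
  "squeeze": 90
}}

```text
clock: 7.68
tcp_pos: [0.4625, -0.3391, 0.2089]
orientation: [0.004, 0.667, 0.745, -0.0]
wrist_force: [0.4, -0.0, -1.1]
finger_gap: 0.0106
grip_force: 88.4
```

```bash
python3 - <<'E'
from h import *
s=env.get_state();print(s["tcp_pos"],s["wrist_force"],s["finger_gap"])
R=Ro.from_quat(np.array(s["orientation"])[[1,2,3,0]]).as_matrix();print(R[:,2])
c=env.read_camera("side");p=np.array(s["tcp_pos"])
print("handle expected",proj(p+[0,0,.019],c),"tip expected",proj(p-[0,0,.077],c))
r=lambda im,x,y,w,h,k:cv2.resize(im[y:y+h,x:x+w],None,fx=k,fy=k,interpolation=cv2.INTER_CUBIC)
save("c4.png",r(c["pixels"],220,140,100,120,5))
k=env.landmark_of("pin",c);print([(np.round(d["centre"],4),d["confidence"]) for d in k])
go(.5410,-.1150,.20,80)
E
```

```text
[ 0.46246185 -0.33914631  0.20888118] [ 0.39127651 -0.02734565 -1.07902763] 0.01063938307589162
[ 0.00532407 -0.00538026 -0.99997135]
handle expected (np.float64(267.01612506236563), np.float64(195.71689477106156)) tip expected (np.float64(269.76016828416715), np.float64(231.0767533574927))
[(array([ 4.398e-01, -4.152e-01,  3.000e-04]), 0.65), (array([ 0.4628, -0.3389,  0.127 ]), 0.57)]
yaw 96.33 shift [212.5 104.1   4.8] turn [0.   0.   1.63]
```

View pics/c4.png

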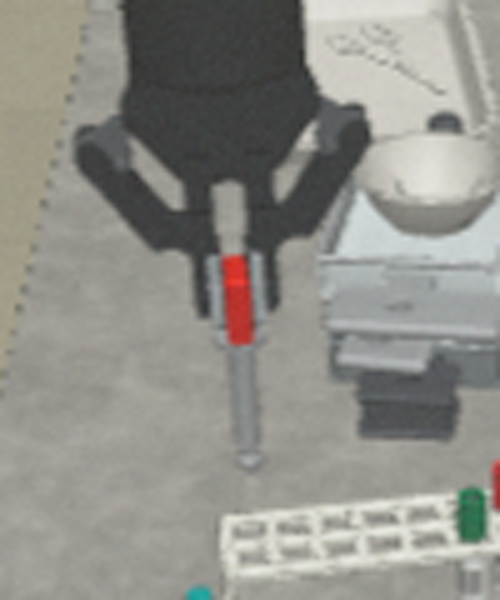

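The pin is held upright, with its tip at crop (249,462), about 80 mm below the TCP. The rack is undisturbed.

Request:
{"fn": "move_arm", "kwargs": {
  "targets": [
    [[50,25,0],[0,0,0.8],1],
    [[100,50,0],[0,0,1.6],1],
    [[155,77,5],[0,0,1.6],1],
    [[200,98,20],[0,0,1.6],1],
    [[212,104,33],[0,0,1.6],1]
  ]
}}

```text
clock: 8.4
tcp_pos: [0.5402, -0.1123, 0.1694]
orientation: [-0.001, 0.763, 0.646, -0.001]
wrist_force: [-0.0, 0.3, -0.8]
finger_gap: 0.0106
grip_force: 88.5
```

```bash
python3 - <<'E'
from h import *
go(.541,-.115,.175,79.8)
s=env.get_state();p=np.array(s["tcp_pos"])
r=lambda im,x,y,w,h,k:cv2.resize(im[y:y+h,x:x+w],None,fx=k,fy=k,interpolation=cv2.INTER_CUBIC)
c=env.read_camera("side");print("tip",proj(p-[0,0,.08],c),"bore",proj([.541,-.115,.08],c))
t=env.read_camera("top");print("top bore",proj([.541,-.115,.08],t))
for k in(c,t):
  for n in("top_bore","pin"): print(n,[(np.round(d["centre"],4),round(d["confidence"],2)) for d in env.landmark_of(n,k)[:2]])
save("c5.png",r(c["pixels"],270,140,75,75,8))
E
```

```text
yaw 80.55 shift [-2.6  1.2 -5.6] turn [-0.02 -0.    0.08]
tip (np.float64(300.0123039646568), np.float64(196.92977063333961)) bore (np.float64(300.40612080558105), np.float64(200.20687932228668))
top bore (np.float64(317.9682533411667), np.float64(230.06236618592672))
top_bore [(array([ 0.5392, -0.1114,  0.0796]), 0.67), (array([ 5.657e-01, -4.000e-04, -4.000e-03]), 0.23)]
pin [(array([ 0.4405, -0.4136,  0.0008]), 0.73), (array([ 0.5421, -0.1128,  0.0899]), 0.6)]
top_bore [(array([ 7.404e-01,  7.600e-03, -1.000e-04]), 0.44)]
pin [(array([ 0.4396, -0.4138, -0.0076]), 0.63)]
```

View pics/c5.png

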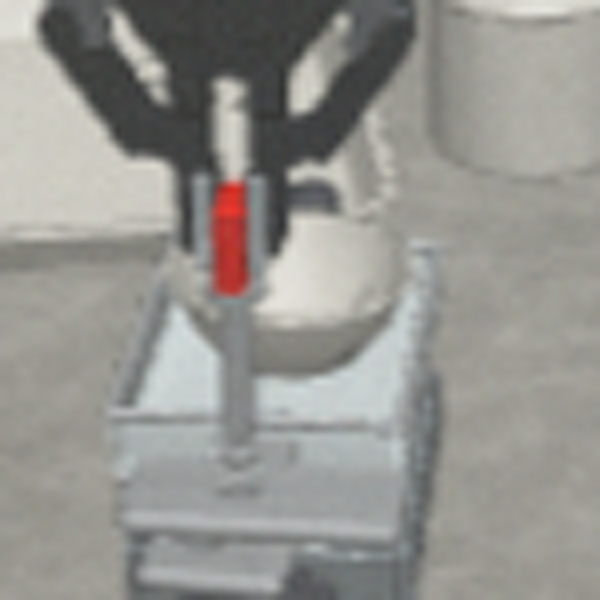

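The tip is at crop (239,460) and the bore mouth at crop (240,491). The columns agree, and I'll refine the radial offset numerically.

```bash
python3 - <<'E'
from h import *
c=env.read_camera("side");g=cv2.cvtColor(c["pixels"],cv2.COLOR_RGB2GRAY).astype(int)
print("cols",list(range(292,310)))
for v in range(194,212): print(v,g[v,292:310], unproj(300,v,.08,c)[:2].round(4))
m=(g[199:204,295:306]);w=np.clip(np.median(g[199:204,[290,291,292,308,309]])-m,0,None)*(m<np.median(m)-6)
vv,uu=np.mgrid[199:204,295:306];u,v=(uu*w).sum()/w.sum(),(vv*w).sum()/w.sum();print(u,v,unproj(u,v,.08,c))
E
```

```text
cols [292, 293, 294, 295, 296, 297, 298, 299, 300, 301, 302, 303, 304, 305, 306, 307, 308, 309]
194 [177 177 175 177 169 166 146 135 136 134 157 174 173 171 178 178 181 179] [ 0.5411 -0.0789]
195 [176 177 175 177 163 159 138 129 125 125 146 159 158 159 152 169 179 180] [ 0.5409 -0.0848]
196 [175 172 173 174 180 166 144 151 153 150 155 158 157 156 141 163 178 177] [ 0.5407 -0.0907]
197 [162 163 164 155 159 147 135 148 157 132 142 156 159 156 145 159 174 177] [ 0.5405 -0.0965]
198 [158 159 159 157 161 159 147 136 132 135 149 160 158 154 160 163 160 165] [ 0.5403 -0.1023]
199 [156 157 155 157 156 156 157 164 163 161 160 159 158 158 159 161 158 160] [ 0.5401 -0.108 ]
200 [155 153 155 154 155 155 153 149 145 143 147 155 157 159 158 159 159 157] [ 0.5399 -0.1137]
201 [158 158 159 158 151 137 132 138 136 129 139 152 157 157 157 158 158 157] [ 0.5397 -0.1194]
202 [157 159 158 159 157 152 148 148 147 150 156 159 161 161 161 159 161 159] [ 0.5395 -0.125 ]
203 [157 157 158 161 160 159 158 158 161 159 156 157 158 160 158 159 162 159] [ 0.5393 -0.1305]
204 [178 176 175 171 170 168 169 168 165 167 164 162 160 162 160 158 159 157] [ 0.5391 -0.136 ]
205 [172 173 175 177 179 180 181 181 180 182 183 180 181 180 183 181 179 182] [ 0.5389 -0.1415]
206 [129 133 136 137 140 142 146 146 149 151 155 155 157 158 163 165 168 169] [ 0.5387 -0.1469]
207 [124 123 125 127 116 114 126 128 124 119 121 122 127 125 120 123 130 131] [ 0.5385 -0.1523]
208 [153 143 139 136 129 135 151 155 153 156 156 156 158 157 148 143 165 179] [ 0.5384 -0.1576]
209 [152 151 149 149 152 153 154 153 153 154 154 156 156 156 135 127 131 136] [ 0.5382 -0.1629]
210 [154 158 157 155 156 154 155 153 154 153 152 155 157 151 123 111 113 113] [ 0.538  -0.1682]
211 [174 174 170 168 165 166 158 161 157 155 156 162 160 143 109  86  94 108] [ 0.5378 -0.1734]
299.7190476190476 200.95714285714286 [ 0.53888203 -0.11906815  0.08      ]
```

```bash
python3 -c "
from h import *
go(.5395,-.1165,.162,79.8)"
```

```text
yaw 80.21 shift [ 0.1 -1.4  9.7] turn [0.   0.   0.04]
```

Request:
{"fn": "move_arm", "kwargs": {
  "targets": [
    [[0,-1.5,7],[0,0,0],1],
    [[0,-1.5,11],[0,0,0],1],
    [[0,-1.5,14],[0,0,0],1],
    [[0,-1.5,15],[0,0,0],1]
  ]
}}

```text
clock: 9.25
tcp_pos: [0.5394, -0.115, 0.1562]
orientation: [-0.0, 0.764, 0.645, 0.0]
wrist_force: [0.7, -0.1, 0.0]
finger_gap: 0.0101
grip_force: 88.7
```

Request:
{"fn": "move_arm", "kwargs": {
  "targets": [
    [[0,0,2],[0,0,0],1],
    [[0,0,4],[0,0,0],1],
    [[0,0,5],[0,0,0],1],
    [[0,0,5],[0,0,0],1]
  ]
}}

```text
clock: 9.75
tcp_pos: [0.5394, -0.115, 0.1512]
orientation: [-0.0, 0.764, 0.645, 0.0]
wrist_force: [0.2, 0.5, -0.5]
finger_gap: 0.0104
grip_force: 88.5
```

It entered the top bore without resistance. Now down to feel for the middle lug.

Request:
{"fn": "move_arm", "kwargs": {
  "targets": [
    [[0,0,4],[0,0,0],1],
    [[0,0,8],[0,0,0],1],
    [[0,0,12],[0,0,0],1],
    [[0,0,16],[0,0,0],1],
    [[0,0,17],[0,0,0],1]
  ]
}}

```text
clock: 10.38
tcp_pos: [0.5403, -0.1151, 0.1361]
orientation: [0.001, 0.764, 0.645, 0.001]
wrist_force: [-0.9, 3.7, 14.9]
finger_gap: 0.0104
grip_force: 90.5
```

Request:
{"fn": "move_arm", "kwargs": {
  "targets": [
    [[0,0,-1.3],[0,0,0],1],
    [[0,-1.5,-1.3],[0,0,0],1],
    [[0,-3,-1.3],[0,0,0],1],
    [[0,-3,-1.3],[0,0,0],1]
  ]
}}

```text
clock: 10.88
tcp_pos: [0.5371, -0.1145, 0.1362]
orientation: [0.001, 0.764, 0.645, 0.001]
wrist_force: [2.9, 2.1, 5.6]
finger_gap: 0.0103
grip_force: 89.5
```

Request:
{"fn": "move_arm", "kwargs": {
  "targets": [
    [[0,-1.5,0],[0,0,0],1],
    [[0,-3,0],[0,0,0],1],
    [[0,-4,0],[0,0,0],1],
    [[0,-4,0],[0,0,0],1]
  ]
}}

```text
clock: 11.38
tcp_pos: [0.5334, -0.1138, 0.1362]
orientation: [0.001, 0.764, 0.645, 0.001]
wrist_force: [3.1, 3.4, 5.4]
finger_gap: 0.0102
grip_force: 89.2
```

Request:
{"fn": "move_arm", "kwargs": {
  "targets": [
    [[0.4,-1.5,0],[0,0,0],1],
    [[0.6,-3,0],[0,0,0],1],
    [[0.6,-4,0],[0,0,0],1],
    [[0.6,-4,0],[0,0,0],1]
  ]
}}

```text
clock: 11.88
tcp_pos: [0.5298, -0.1129, 0.1363]
orientation: [0.001, 0.764, 0.645, 0.001]
wrist_force: [4.0, 2.6, 6.3]
finger_gap: 0.0107
grip_force: 89.2
```

Request:
{"fn": "move_arm", "kwargs": {
  "targets": [
    [[0.2,-1.5,-0.3],[0,0,0],1],
    [[0.5,-3,-0.3],[0,0,0],1],
    [[0.7,-4,-0.3],[0,0,0],1],
    [[0.7,-4,-0.3],[0,0,0],1]
  ]
}}

```text
clock: 12.38
tcp_pos: [0.525, -0.1115, 0.1362]
orientation: [0.0, 0.764, 0.645, 0.0]
wrist_force: [4.4, 1.8, 5.3]
finger_gap: 0.0104
grip_force: 89.3
```

Request:
{"fn": "move_arm", "kwargs": {
  "targets": [
    [[0.2,-1.5,0],[0,0,0],1],
    [[0.5,-3,0],[0,0,0],1],
    [[0.5,-4,0],[0,0,0],1],
    [[0.5,-4,0],[0,0,0],1]
  ]
}}

```text
clock: 12.88
tcp_pos: [0.5192, -0.1097, 0.1349]
orientation: [-0.002, 0.764, 0.645, -0.001]
wrist_force: [1.3, 0.9, -0.8]
finger_gap: 0.0106
grip_force: 88.7
```

It dropped and the force has gone, so the middle bore is found. Pressing on gently.

Request:
{"fn": "move_arm", "kwargs": {
  "targets": [
    [[0,0,1],[0,0,0],1],
    [[0,0,2],[0,0,0],1],
    [[0,0,3],[0,0,0],1],
    [[0,0,3],[0,0,0],1]
  ]
}}

```text
clock: 13.38
tcp_pos: [0.5202, -0.1099, 0.1324]
orientation: [-0.001, 0.764, 0.645, -0.001]
wrist_force: [-1.4, 1.1, -0.2]
finger_gap: 0.0103
grip_force: 88.4
```

Request:
{"fn": "move_arm", "kwargs": {
  "targets": [
    [[0,0,4],[0,0,0],1],
    [[0,0,8],[0,0,0],1],
    [[0,0,12],[0,0,0],1],
    [[0,0,15],[0,0,0],1],
    [[0,0,15],[0,0,0],1]
  ]
}}

```text
clock: 14.0
tcp_pos: [0.5207, -0.1099, 0.1174]
orientation: [-0.0, 0.764, 0.645, -0.0]
wrist_force: [-0.9, 2.1, -1.2]
finger_gap: 0.0104
grip_force: 88.5
```

```bash
python3 -c "
from h import *
go(.541,-.1152,.117,79.8)"
```

```text
yaw 80.34 shift [-1.8 20.9  0.4] turn [-0.   -0.    0.05]
```

Request:
{"fn": "move_arm", "kwargs": {
  "targets": [
    [[0.3,5,0],[0,0,0],1],
    [[0.1,10,0],[0,0,0],1],
    [[-0.4,15,0],[0,0,0],1],
    [[-1.2,21,0],[0,0,0],1],
    [[-1.2,21.3,0],[0,0,0],1]
  ]
}}

```text
clock: 14.62
tcp_pos: [0.5427, -0.1149, 0.118]
orientation: [0.0, 0.764, 0.645, 0.0]
wrist_force: [-2.2, 2.3, -1.4]
finger_gap: 0.0105
grip_force: 88.4
```

Request:
{"fn": "move_arm", "kwargs": {
  "targets": [
    [[0,0,2],[0,0,0],1],
    [[0,0,4],[0,0,0],1],
    [[0,0,6],[0,0,0],1],
    [[0,0,7.5],[0,0,0],1],
    [[0,0,7.5],[0,0,0],1]
  ]
}}

```text
clock: 15.25
tcp_pos: [0.542, -0.115, 0.1104]
orientation: [0.0, 0.764, 0.645, 0.0]
wrist_force: [0.4, 2.0, -0.6]
finger_gap: 0.0106
grip_force: 88.6
```

Request:
{"fn": "move_arm", "kwargs": {
  "targets": [
    [[0,0,1],[0,0,0],1],
    [[0,0,2],[0,0,0],1],
    [[0,0,2.5],[0,0,0],1],
    [[0,0,2.5],[0,0,0],1]
  ]
}}

```text
clock: 15.75
tcp_pos: [0.542, -0.1149, 0.1081]
orientation: [0.0, 0.764, 0.645, 0.0]
wrist_force: [1.1, 2.7, 1.1]
finger_gap: 0.0106
grip_force: 88.8
```

Request:
{"fn": "move_arm", "kwargs": {
  "targets": [
    [[0,0,1],[0,0,0],1],
    [[0,0,2],[0,0,0],1],
    [[0,0,3],[0,0,0],1],
    [[0,0,3],[0,0,0],1]
  ]
}}

```text
clock: 16.25
tcp_pos: [0.5421, -0.1149, 0.105]
orientation: [0.0, 0.764, 0.645, 0.0]
wrist_force: [1.4, 2.6, 0.4]
finger_gap: 0.0106
grip_force: 88.8
```

The tip is in the base bore. Pushing on past the catch.

Request:
{"fn": "move_arm", "kwargs": {
  "targets": [
    [[0,0,3],[0,0,0],1],
    [[0,0,6],[0,0,0],1],
    [[0,0,9],[0,0,0],1],
    [[0,0,12],[0,0,0],1],
    [[0,0,13.5],[0,0,0],1]
  ]
}}

```text
clock: 16.88
tcp_pos: [0.5421, -0.1148, 0.0915]
orientation: [0.0, 0.764, 0.645, 0.0]
wrist_force: [2.8, 4.2, 3.3]
finger_gap: 0.0102
grip_force: 89.1
```

Request:
{"fn": "move_arm", "kwargs": {
  "targets": [
    [[0,0,1],[0,0,0],1],
    [[0,0,2],[0,0,0],1],
    [[0,0,2.7],[0,0,0],1],
    [[0,0,2.7],[0,0,0],1]
  ]
}}

```text
clock: 17.38
tcp_pos: [0.5423, -0.1148, 0.0903]
orientation: [0.001, 0.764, 0.645, 0.001]
wrist_force: [1.1, 5.2, 12.4]
finger_gap: 0.0107
grip_force: 90.7
```

The collar is seated: it stopped at the predicted TCP height of 90 mm with 12 N. Now relax, release and retreat straight up.

Request:
{"fn": "move_arm", "kwargs": {
  "targets": [
    [[0,0,-1],[0,0,0],1],
    [[0,0,-1],[0,0,0],0.3],
    [[0,0,-1],[0,0,0],0.1],
    [[0,0,-1],[0,0,0],0.1],
    [[0,0,-1],[0,0,0],0.1]
  ]
}}

```text
clock: 18.0
tcp_pos: [0.5414, -0.115, 0.0894]
orientation: [-0.0, 0.764, 0.645, -0.0]
wrist_force: [-0.1, -0.2, -0.1]
finger_gap: 0.0386
grip_force: 0.0
```

Request:
{"fn": "move_arm", "kwargs": {
  "targets": [
    [[0,0,-10],[0,0,0],0.1],
    [[0,0,-40],[0,0,0],0.1],
    [[0,0,-90],[0,0,0],0.1],
    [[-40,-40,-120],[0,0,0],0.1],
    [[-90,-90,-120],[0,0,0],0.1]
  ]
}}

```text
clock: 18.62
tcp_pos: [0.4469, -0.1844, 0.2132]
orientation: [0.003, 0.763, 0.646, 0.001]
wrist_force: [0.1, -2.0, -0.9]
finger_gap: 0.0383
grip_force: 0.0
```

```bash
python3 - <<'E'
from h import *
s=env.get_state();print(s["clock"],s["tcp_pos"],s["wrist_force"],s["finger_gap"])
r=lambda im,x,y,w,h,k:cv2.resize(im[y:y+h,x:x+w],None,fx=k,fy=k,interpolation=cv2.INTER_CUBIC)
c=env.read_camera("side")
print("handle top/bottom expected",proj([.542,-.115,.118],c),proj([.542,-.115,.084],c))
hsv=cv2.cvtColor(c["pixels"],cv2.COLOR_RGB2HSV)
m=((hsv[...,0]<8)|(hsv[...,0]>172))&(hsv[...,1]>150)&(hsv[...,2]>80);m[:160]=0;m[215:]=0
v,u=np.nonzero(m);print(u.min(),u.max(),v.min(),v.max())
for t in("pin","top_bore","rack"): print(t,[(np.round(d["centre"],4),round(d["confidence"],2)) for d in env.landmark_of(t,c)[:3]])
save("c6.png",r(c["pixels"],240,130,150,150,4))
E
```

```text
18.625 [ 0.44692859 -0.18439812  0.2132446 ] [ 0.09390464 -2.04821822 -0.85261775] 0.03827356648415263
handle top/bottom expected (np.float64(300.39334111135), np.float64(188.66791544537278)) (np.float64(300.71581282039415), np.float64(198.99640878522015))
298 302 188 201
pin [(array([ 0.4386, -0.4136,  0.0013]), 0.53)]
top_bore [(array([ 0.5427, -0.1154,  0.08  ]), 0.89)]
rack [(array([ 0.5344, -0.3217,  0.0028]), 0.55)]
```

View pics/c6.png

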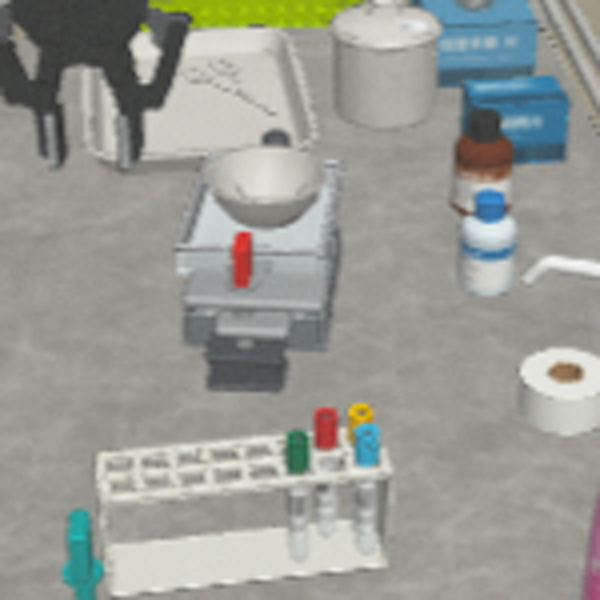

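The pin stands home: handle at crop (243,260), rows 188–201 as predicted, collar on the top lug. The lugs are stacked, the rack and bottles are in place, and the gripper is clear.

```bash
python3 -c "
from h import *
print(env.hand_in())"
```

```text
the job is handed in; nothing more can be done
None
```

The job is handed in (no verdict was returned): the top tray is shut and the red pin is released with its collar on the top lug. It pressed no harder than about 15 N, and the rack, bottles and label roll look to be where they were.

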